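# Load the scanner's carrier with core plugs, end faces level

## Task

Pick the five drilled core plugs out from among the things on the bench and stand each upright on the floor of the riser cup made for it on the scanner's grey carrier tray, never tipping one over on the way. The scanner head passes at one fixed height, so all five top faces must come out level: wide plugs go in the wide cups and narrow plugs in the narrow ones, and within each width the longer the plug, the lower its cup.

Things in the scene. Friction and masses are not known exactly. Their poses are not given: they have to be found in the camera images.
- plug_narrow_long: Drilled rock core plug, a plain reddish-brown stone cylinder 25 mm in diameter and 50 mm long, standing on end on the bench on the robot's left. Origin: centre of its lower end; z up along its axis.
- plug_narrow_mid: Drilled rock core plug, a plain dark grey stone cylinder 25 mm in diameter and 42 mm long, standing on end on the bench on the robot's left. Origin: centre of its lower end; z up along its axis.
- plug_narrow_short: Drilled rock core plug, a plain pale grey stone cylinder 25 mm in diameter and 30 mm long, standing on end on the bench on the robot's left. Origin: centre of its lower end; z up along its axis.
- plug_wide_long: Drilled rock core plug, a plain tan stone cylinder 38 mm in diameter and 50 mm long, standing on end on the bench on the robot's left. Origin: centre of its lower end; z up along its axis.
- plug_wide_short: Drilled rock core plug, a plain mid grey stone cylinder 38 mm in diameter and 38 mm long, standing on end on the bench on the robot's left. Origin: centre of its lower end; z up along its axis.
- cup_narrow_low: Round aluminium riser cup, fixed on the flat grey carrier tray (178 x 262 mm, top 6 mm above the bench, at the robot's right; cups 80 mm or more apart). Round pocket 36 mm wide, 10 mm deep, mouth chamfered to 44 mm over its top 4 mm; rim 16 mm, pocket floor 6 mm above the tray; 54 mm across. Origin: centre of its underside, on the tray top; z up.
- cup_narrow_mid: Round aluminium riser cup, fixed on the flat grey carrier tray (178 x 262 mm, top 6 mm above the bench, at the robot's right; cups 80 mm or more apart). Round pocket 36 mm wide, 10 mm deep, mouth chamfered to 44 mm over its top 4 mm; rim 24 mm, pocket floor 14 mm above the tray; 54 mm across. Origin: centre of its underside, on the tray top; z up.
- cup_narrow_tall: Round aluminium riser cup, fixed on the flat grey carrier tray (178 x 262 mm, top 6 mm above the bench, at the robot's right; cups 80 mm or more apart). Round pocket 36 mm wide, 10 mm deep, mouth chamfered to 44 mm over its top 4 mm; rim 36 mm, pocket floor 26 mm above the tray; 54 mm across. Origin: centre of its underside, on the tray top; z up.
- cup_wide_low: Round aluminium riser cup, fixed on the flat grey carrier tray (178 x 262 mm, top 6 mm above the bench, at the robot's right; cups 80 mm or more apart). Round pocket 50 mm wide, 10 mm deep, mouth chamfered to 58 mm over its top 4 mm; rim 16 mm, pocket floor 6 mm above the tray; 68 mm across. Origin: centre of its underside, on the tray top; z up.
- cup_wide_mid: Round aluminium riser cup, fixed on the flat grey carrier tray (178 x 262 mm, top 6 mm above the bench, at the robot's right; cups 80 mm or more apart). Round pocket 50 mm wide, 10 mm deep, mouth chamfered to 58 mm over its top 4 mm; rim 28 mm, pocket floor 18 mm above the tray; 68 mm across. Origin: centre of its underside, on the tray top; z up.
Mind the look-alikes: they are no part of the job. What is shaped like the plug_narrow_mid but purple is not meant.

How it is judged (in metres and radians):
At the end, for the whole second after the job is handed in: Each plug stands in its own cup on the pocket floor (height within 3 mm, axis within 9 mm of the cup's, upright within 4 degrees), at rest and released: narrow long in low, mid in mid, short in tall; wide long in low, wide short in mid. All top faces are then 56 mm above the tray (horizontal distance between plug_narrow_long and cup_narrow_low below 0.009 m and z of plug_narrow_long in the frame of cup_narrow_low between 0.003 and 0.009 m and angle between each of plug_narrow_long, plug_narrow_mid, plug_narrow_short, plug_wide_long, plug_wide_short's own z axis and vertical below 0.07 rad and linear speed of each of plug_narrow_long, plug_narrow_mid, plug_narrow_short, plug_wide_long, plug_wide_short below 0.02 m/s and horizontal distance between plug_narrow_mid and cup_narrow_mid below 0.009 m and z of plug_narrow_mid in the frame of cup_narrow_mid between 0.011 and 0.017 m and horizontal distance between plug_narrow_short and cup_narrow_tall below 0.009 m and z of plug_narrow_short in the frame of cup_narrow_tall between 0.023 and 0.029 m and horizontal distance between plug_wide_long and cup_wide_low below 0.009 m and z of plug_wide_long in the frame of cup_wide_low between 0.003 and 0.009 m and horizontal distance between plug_wide_short and cup_wide_mid below 0.009 m and z of plug_wide_short in the frame of cup_wide_mid between 0.015 and 0.021 m); the robot touches nothing.
It fails at once if a core plug is tipped over (more than 40 degrees from upright) (angle between any of plug_narrow_long, plug_narrow_mid, plug_narrow_short, plug_wide_long, plug_wide_short's own z axis and vertical above 0.7 rad).
It also fails if it takes over 120 s, if anything falls off the work surface, if the arm or the gripper's body presses on something with over 40 N, if the wrist force passes 120 N, or if a joint passes its speed limit or range.

## Robot

A 7-joint arm with a two-finger parallel gripper is mounted at the origin on a cart in front of the work surface, level with it; the furniture and walls round the work are solid. World frame = base frame: x ahead of the robot, y to its left, z up, the work surface at z = 0. Lengths are in mm, angles in rad, forces in N, time in s.
With the tool pointing down it reaches from about 400 to 875 mm from the base axis. Payload 4.4 kg.
Tool frame: the origin (TCP) lies at the very end of the fingers, on their centre line; the grasp point (between the pads) lies 19 mm behind it; z points along the fingers, y is the line along which they close (so a half turn about z gives the same grasp; the last joint's range is limited). The gripper opens to 85 mm and grips with 20 to 120 N. Pads are 22 mm wide; open, the fingers measure 114 mm over their backs; the gripper's body (76 mm by 85 mm) begins 54 mm behind the grasp point. The pads swing forward as they close: fully open they stand 13 mm farther back than shut.
Start: joints at [1.062, 0.628, 0.038, 1.517, -0.027, 0.996, -0.02], TCP at [278.536, -587.313, 197.613] pointing down, gripper open.
Joint ranges: [-3.06, 3.06], [-0.37, 2.12], [-1.25, 1.32], [0.18, 2.47], [-1.1, 4.24], [0.23, 1.98], [-2.94, 2.94]. Speed limits (rad/s): [2.57, 2.57, 3.14, 3.14, 3.14, 3.14, 3.14].

## Interface

Orientations are given as [roll, pitch, yaw] about the fixed x, y, z axes, in that order (R = Rz(yaw) Ry(pitch) Rx(roll)).
In Python, from cell import read_state, get_image, camera_params, finish_job gives the robot as it stands.
- The arm moves only by the tool arm_command, never from a script. Its argument "deltas" is a list of rows, each an object of numbers: "dx", "dy", "dz": the shift along the world's x, y, z in m; "yaw": the turn about the world's z in degrees; "jaw": the opening, from 0 (shut) to 1 (fully open). A call has 1 to 20 rows; each row is the pose to reach, as a shift and turn from the pose commanded when the call began; what a row does not reach only later rows make up. A row lasts 1/10 s, in which the tool goes at most 50 mm and 8.59 degrees, less where a joint would pass 70% of its speed; a pose out of reach is approached as far as the arm can. A call with a gripper value outside its range is refused whole. The fingers move at their own pace and stop on an object; the grip force is fixed at half the most. Time passes only in rows, so rows that repeat a pose let the fingers close. It gives the time, the measured TCP pose, the force, the opening and the grip force at its end, in the units of the state.
- read_state(): the state, without advancing time (a new reading comes with each control period).
- get_image(name): name is "scene" or "top" or "wrist"; returns (picture, depth): 400x640x3 uint8, red, green, blue; 400x640 float32, mm along the optical axis (not along the pixel's ray), 0 where there is no reading.
- camera_params(name): a dict with "camera_matrix" (3x3 intrinsics, pixels), "extrinsics" (4x4, takes a point from camera to world coordinates). Camera axes: x right, y down, z forward; pixel columns grow to the right and rows downward; lengths in mm; the calibration is good to about 2 mm. A picture is of the moment at which its call begins: read the wrist's pose just before it. camera_params takes no time and is no camera call; for the wrist camera it gives the pose at the moment of the call.
- finish_job(): hands the job in; it is judged then, once.
The state is a dict: "clock": time; "qpos": joint angles; "qd": joint speeds; "tau": joint torques, N m; "eef_pos": TCP position; "tool_rot": TCP orientation; "force": force on the tool from outside, world axes, zero at the start; "torque": the same for the moment, N m; "width": finger opening in mm; "gripper_force": force on a finger pad.
Only numpy, scipy, OpenCV 4.12 (cv2) and the standard library are available. Lean on these libraries where they do the work, as an engineer would, in place of code of your own. Each camera call takes 0.05 s, during which the arm holds its last target. There are 200 camera calls.

## Working session

There is one attempt and no reset: what is moved stays moved. The work goes in short steps, Python scripts to look and compute and a tool call to move; the robot and the scene stay as the last step left them, time stands still between calls to the robot, and variables do not carry over. Pictures are saved under pics/ and viewed, at most 14 in all, crops included, and the job is handed in when it is done.

Besides the shell and the picture viewer there is one more tool, called after "Emit:" by a JSON object that holds its "api" and its "payload". arm_command: Moves the arm, as the interface text tells. Its arguments: {"type":"object","properties":{"deltas":{"type":"array"}},"required":["deltas"]}

```bash
mkdir -p pics; ls; cat > h.py <<'E'
import numpy as np, cv2
from cell import *
def snap(n,f):
    p=camera_params(n); im,d=get_image(n); cv2.imwrite('pics/'+f+'.png',im[:,:,::-1]); np.savez('pics/'+f+'.npz',im=im,d=d,K=p['camera_matrix'],E=p['extrinsics']); return im,d,p
def pts(f):
    z=np.load('pics/'+f+'.npz'); K=np.array(z['K']);E=np.array(z['E']);d=z['d']
    v,u=np.mgrid[:d.shape[0],:d.shape[1]]
    P=np.stack([(u-K[0,2])/K[0,0]*d,(v-K[1,2])/K[1,1]*d,d,np.ones_like(d)],-1)@E.T
    return z['im'],d,P[...,:3]
E
python3 - <<'E'
from h import *
s=read_state();print(s)
for n in('top','scene'): 
    im,d,p=snap(n,n+'0');print(n,p)
E
```

```text
pics
{'clock': 0.0, 'qpos': array([ 1.06223166,  0.62935529,  0.03840237,  1.5183723 , -0.02702059,
        0.99630305, -0.02001312]), 'qd': array([-8.66654900e-06, -1.78605871e-03, -1.38968720e-03,  2.92875554e-04,
       -1.49748694e-03, -1.35954204e-05,  6.49215808e-04]), 'tau': array([ 2.48869592e-04, -5.63411880e+01,  1.22626193e+00, -1.93443114e+01,
        1.10197012e-02,  1.05005069e-02,  6.85685407e-06]), 'eef_pos': array([ 278.24016184, -586.66715471,  196.68111177]), 'tool_rot': array([-3.13967098e+00, -1.44822522e-05,  4.42772246e-01]), 'force': array([ 0.31618427,  1.12449487, -0.0895361 ]), 'torque': array([ 0.01391701, -0.00586282, -0.01506748]), 'gripper_force': 0.0, 'width': 85.59191976318584}
top {'camera_matrix': array([[457.51048933,   0.        , 326.61047492],
       [  0.        , 457.51048933, 200.17958373],
       [  0.        ,   0.        ,   1.        ]]), 'extrinsics': array([[-1.59251966e-02, -9.83352079e-01,  1.81011261e-01,
         3.20453869e+02],
       [-9.99823883e-01,  1.74590612e-02,  6.88361769e-03,
         4.83647901e+01],
       [-9.92930646e-03, -1.80869759e-01, -9.83456933e-01,
         1.21069537e+03],
       [ 0.00000000e+00,  0.00000000e+00,  0.00000000e+00,
         1.00000000e+00]])}
scene {'camera_matrix': array([[448.93082496,   0.        , 322.28121281],
       [  0.        , 448.93082496, 197.32396406],
       [  0.        ,   0.        ,   1.        ]]), 'extrinsics': array([[-6.10677679e-01, -3.32560241e-01,  7.18662966e-01,
        -2.43697654e+02],
       [-7.91525847e-01,  2.83458944e-01, -5.41422072e-01,
         6.52105731e+02],
       [-2.36559907e-02, -8.99474687e-01, -4.36332076e-01,
         5.12013381e+02],
       [ 0.00000000e+00,  0.00000000e+00,  0.00000000e+00,
         1.00000000e+00]])}
```

View pics/top0.png

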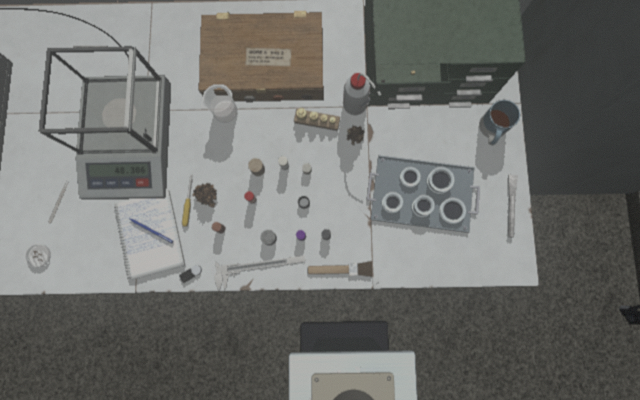

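View pics/scene0.png

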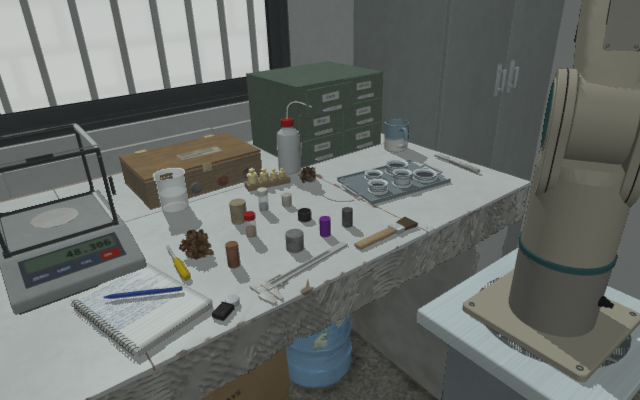

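The top view shows the tan wide plug at about (256,167), grey wide (268,238), reddish narrow (218,228), dark narrow (326,235), purple decoy (300,235) and pale narrow probably (307,169). The tray is at about (422,195). In the scene view the same plugs stand left of the tray. Next I'll enlarge both areas.

```bash
python3 - <<'E'
from h import *
im=cv2.imread('pics/top0.png')
a=cv2.resize(im[150:260,200:340],None,fx=4,fy=4,interpolation=cv2.INTER_CUBIC)
b=cv2.resize(im[150:240,360:480],None,fx=4,fy=4,interpolation=cv2.INTER_CUBIC)
cv2.imwrite('pics/topA.png',a)
im,d,P=pts('top0')
from scipy import ndimage
for nm,(r0,r1,c0,c1),th in(('plugs',(150,260,190,345),12),('cups',(150,240,360,480),15)):
    H=P[r0:r1,c0:c1,2]; l,n=ndimage.label(H>th)
    for i in range(1,n+1):
        m=l==i
        if m.sum()<15: continue
        Q=P[r0:r1,c0:c1][m]; z=np.percentile(Q[:,2],90)
        rc=np.argwhere(m).mean(0)+[r0,c0]
        T=Q[Q[:,2]>z-6]
        (cx,cy),r=cv2.minEnclosingCircle(T[:,:2].astype(np.float32))
        print(nm,rc.round(0),m.sum(),'z%.1f'%z,'c',round(cx,1),round(cy,1),'r%.1f'%r,T[:,:2].mean(0).round(1))
print('bench',np.median(P[215:230,240:255,2]),'tray',np.median(P[160:170,380:390,2]))
H=P[150:240,360:480,2];vis=np.clip(H*5,0,255).astype(np.uint8);b2=cv2.resize(vis,None,fx=4,fy=4,interpolation=cv2.INTER_NEAREST)
cv2.imwrite('pics/topB.png',np.vstack([b[:, :],cv2.cvtColor(b2,cv2.COLOR_GRAY2BGR)])[:, :])
E
```

```text
plugs [163. 283.] 110 z60.0 c 484.7 112.2 r176.2 [629.8 165.9]
plugs [166. 256.] 216 z52.4 c 484.1 149.6 r192.4 [626.9 240.2]
plugs [168. 306.] 77 z31.5 c 626.2 110.2 r12.3 [626.3 110. ]
plugs [194. 205.] 379 z49.8 c 556.6 376.6 r21.6 [558.6 378.9]
plugs [197. 250.] 109 z59.9 c 439.1 156.0 r160.1 [544.4 254.3]
plugs [201. 304.] 56 z24.5 c 536.9 118.9 r16.1 [536.6 117.3]
plugs [227. 218.] 107 z51.6 c 398.8 199.6 r170.3 [468.5 336.4]
plugs [237. 268.] 192 z40.3 c 389.5 135.2 r110.9 [441.5 208.2]
plugs [234. 326.] 84 z43.8 c 448.2 60.3 r12.4 [448.1  60. ]
plugs [235. 300.] 88 z44.3 c 389.2 89.7 r80.2 [445.6 125. ]
cups [176. 410.] 171 z23.3 c 470.6 -67.9 r189.9 [ 598.9 -165.8]
cups [179. 441.] 498 z34.4 c 463.8 -112.4 r215.3 [ 580.7 -239.3]
cups [202. 393.] 305 z30.3 c 530.8 -116.1 r25.9 [ 531.  -116.7]
cups [205. 424.] 328 z42.7 c 428.3 -82.7 r169.7 [ 513.5 -189.8]
cups [210. 453.] 237 z23.6 c 420.3 -128.1 r202.7 [ 506.5 -273.6]
bench -0.9398242222077897 tray 5.745098561921736
```

View pics/topA.png

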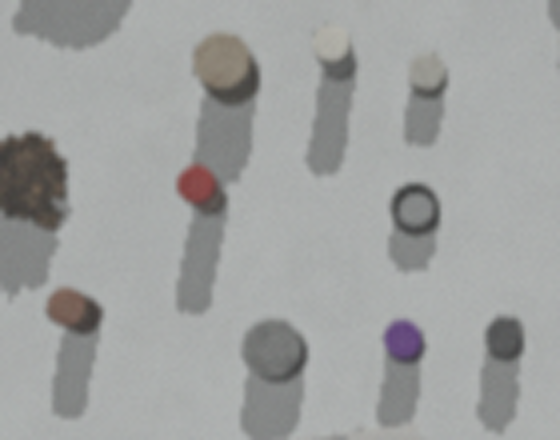

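```bash
python3 - <<'E'
import cv2
b=cv2.imread('pics/topB.png'); print(b.shape); cv2.imwrite('pics/topB2.png',cv2.resize(b,None,fx=.8,fy=.8))
E
```

```text
(720, 480, 3)
```

View pics/topB2.png

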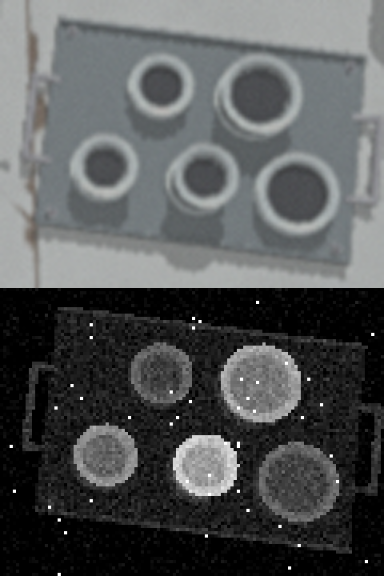

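The crops confirm the identities. By depth the plug tops are: pale narrow 31.5 mm, dark 43.8, grey wide 40.3, tan 52.4 and reddish 51.6. The cups are: narrow low (410,176), wide mid (441,179), narrow mid (393,202), narrow tall (424,205) and wide low (453,210). I'll move over the tray for a wrist view.

Emit:
{"api": "arm_command", "payload": {"deltas": [{"dx": 0.22, "dy": 0.39, "dz": 0.15, "yaw": 64.6, "jaw": 1}, {"dx": 0.22, "dy": 0.39, "dz": 0.15, "yaw": 64.6, "jaw": 1}, {"dx": 0.22, "dy": 0.39, "dz": 0.15, "yaw": 64.6, "jaw": 1}, {"dx": 0.22, "dy": 0.39, "dz": 0.15, "yaw": 64.6, "jaw": 1}, {"dx": 0.22, "dy": 0.39, "dz": 0.15, "yaw": 64.6, "jaw": 1}, {"dx": 0.22, "dy": 0.39, "dz": 0.15, "yaw": 64.6, "jaw": 1}, {"dx": 0.22, "dy": 0.39, "dz": 0.15, "yaw": 64.6, "jaw": 1}, {"dx": 0.22, "dy": 0.39, "dz": 0.15, "yaw": 64.6, "jaw": 1}, {"dx": 0.22, "dy": 0.39, "dz": 0.15, "yaw": 64.6, "jaw": 1}, {"dx": 0.22, "dy": 0.39, "dz": 0.15, "yaw": 64.6, "jaw": 1}, {"dx": 0.22, "dy": 0.39, "dz": 0.15, "yaw": 64.6, "jaw": 1}, {"dx": 0.22, "dy": 0.39, "dz": 0.15, "yaw": 64.6, "jaw": 1}, {"dx": 0.22, "dy": 0.39, "dz": 0.15, "yaw": 64.6, "jaw": 1}, {"dx": 0.22, "dy": 0.39, "dz": 0.15, "yaw": 64.6, "jaw": 1}, {"dx": 0.22, "dy": 0.39, "dz": 0.15, "yaw": 64.6, "jaw": 1}, {"dx": 0.22, "dy": 0.39, "dz": 0.15, "yaw": 64.6, "jaw": 1}]}}

```text
clock: 1.7
eef_pos: [498.1, -198.0, 347.4]
tool_rot: [-3.141, -0.0, 1.569]
force: [0.2, -0.0, 0.7]
width: 85.4
gripper_force: 0.0
```

```bash
python3 - <<'E'
from h import *
s=read_state();print(s['clock'],s['eef_pos'],s['tool_rot'],s['qpos'])
im,d,p=snap('wrist','w0');print(p)
E
```

```text
1.7 [ 498.13253964 -197.9774845   347.4009771 ] [-3.14110752e+00 -6.96733209e-05  1.56898806e+00] [ 0.56745267  0.33891222 -0.34161042  1.60146091  0.11883386  1.22222091
  0.20128936]
{'camera_matrix': array([[292.02481809,   0.        , 317.50055266],
       [  0.        , 292.02481809, 197.78116397],
       [  0.        ,   0.        ,   1.        ]]), 'extrinsics': array([[ 9.99998522e-01, -1.44094727e-03, -9.37955741e-04,
         4.99437369e+02],
       [-1.65185348e-03, -9.56526087e-01, -2.91642104e-01,
        -1.22762651e+02],
       [-4.76938241e-04,  2.91643222e-01, -9.56527053e-01,
         5.22384545e+02],
       [ 0.00000000e+00,  0.00000000e+00,  0.00000000e+00,
         1.00000000e+00]])}
```

View pics/w0.png

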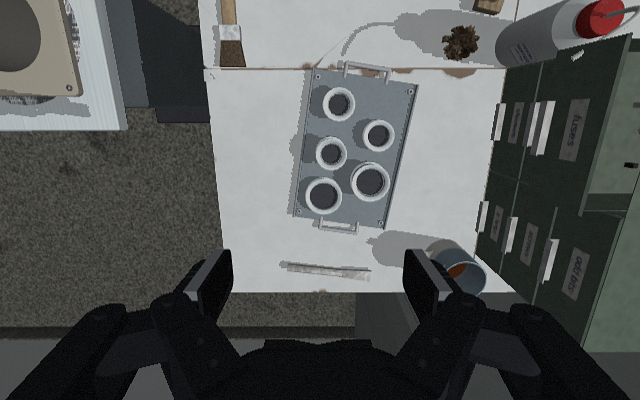

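The wrist view shows the tray with all five cups at about (338,104), (378,135), (331,153), (370,182) and (323,195), and the fingers at the bottom. Next I'll fit cup rims in both views and plug tops in the top view.

```bash
cat >> h.py <<'E'
from scipy.optimize import least_squares
from scipy.ndimage import median_filter
CUPS=dict(nl=(598,-166,22,24.5),wm=(581,-242,34,31.5),nm=(531,-116,30,24.5),nt=(516,-196,42,24.5),wl=(508,-273,22,31.5))
PL=dict(nlong=(468,337,50,12.5),nmid=(448,60,42,12.5),nshort=(626,110,30,12.5),wlong=(627,240,50,19),wshort=(441,208,38,19))
def load(f):
    z=np.load('pics/'+f+'.npz'); K=z['K'];E=z['E'];d=median_filter(z['d'],3)
    v,u=np.mgrid[:400,:640]
    return (np.stack([(u-K[0,2])/K[0,0]*d,(v-K[1,2])/K[1,1]*d,d,np.ones_like(d)],-1)@E.T)[...,:3][d>0]
def cups(f,names=CUPS):
    P=load(f)
    for n in names:
        x,y,z,r=CUPS[n]; c=np.array([x,y],float)
        for _ in range(4):
            D=np.hypot(*(P[:,:2]-c).T); Q=P[(abs(P[:,2]-z)<4)&(D<r+8)&(D>r-9)]
            if len(Q)<8: break
            c=least_squares(lambda c:np.hypot(*(Q[:,:2]-c).T)-r,c,loss='soft_l1').x
        print(f,n,c.round(1),len(Q),'rim',np.median(Q[:,2]).round(1) if len(Q) else None)
def plugs(f,names=PL):
    P=load(f)
    for n in names:
        x,y,z,r=PL[n]; c=np.array([x,y],float)
        for _ in range(5):
            Q=P[(abs(P[:,2]-z)<4.5)&(np.hypot(*(P[:,:2]-c).T)<r+8)]
            if len(Q)<5: break
            c=(Q[:,:2].max(0)+Q[:,:2].min(0))/4+Q[:,:2].mean(0)/2
        print(f,n,c.round(1),len(Q),'top',np.median(Q[:,2]).round(1) if len(Q) else None,'ext',np.ptp(Q[:,:2],axis=0).round(0) if len(Q) else None)
E
python3 - <<'E'
from h import *
cups('top0');cups('w0');plugs('top0');plugs('scene0')
E
```

```text
top0 nl [ 599.8 -166.5] 117 rim 19.7
top0 wm [ 588.3 -245.6] 162 rim 32.2
top0 nm [ 530.5 -116.1] 145 rim 27.9
top0 nt [ 518.9 -194.9] 131 rim 39.8
top0 wl [ 506.9 -274.4] 185 rim 19.8
w0 nl [ 602.2 -166.3] 362 rim 19.8
w0 wm [ 590.1 -245.2] 417 rim 31.6
w0 nm [ 533.  -115.5] 401 rim 27.8
w0 nt [ 521.2 -194.4] 344 rim 39.6
w0 wl [ 509.3 -273.4] 373 rim 19.5
top0 nlong [470.8 340.3] 76 top 49.3 ext [24. 23.]
top0 nmid [448.6  60.4] 74 top 40.8 ext [23. 23.]
top0 nshort [626.5 110.1] 65 top 28.8 ext [22. 21.]
top0 wlong [632.4 243.2] 158 top 49.0 ext [35. 37.]
top0 wshort [443.4 210.5] 165 top 37.0 ext [36. 34.]
scene0 nlong [471.7 341.4] 75 top 47.7 ext [24. 24.]
scene0 nmid [449.4  60.8] 45 top 39.3 ext [23. 24.]
scene0 nshort [627.3 109.9] 30 top 27.3 ext [21. 20.]
scene0 wlong [632.1 242.6] 95 top 47.4 ext [38. 37.]
scene0 wshort [444.2 210.8] 137 top 35.5 ext [37. 38.]
```

Emit:
{"api": "arm_command", "payload": {"deltas": [{"dx": 0.03, "dy": 0.33, "dz": 0}, {"dx": 0.03, "dy": 0.33, "dz": 0}, {"dx": 0.03, "dy": 0.33, "dz": 0}, {"dx": 0.03, "dy": 0.33, "dz": 0}, {"dx": 0.03, "dy": 0.33, "dz": 0}, {"dx": 0.03, "dy": 0.33, "dz": 0}, {"dx": 0.03, "dy": 0.33, "dz": 0}, {"dx": 0.03, "dy": 0.33, "dz": 0}, {"dx": 0.03, "dy": 0.33, "dz": 0}, {"dx": 0.03, "dy": 0.33, "dz": 0}]}}

```text
invalid input at $.deltas[0]: expected keys dx, dy, dz, yaw, jaw
```

```bash
python3 - <<'E'
from h import *
s=read_state();print(s['clock'],s['eef_pos'],s['tool_rot'])
im,d,p=snap('wrist','w1');plugs('w1');cups('w1')
E
```

```text
1.75 [ 498.25753045 -197.80556418  347.46381988] [-3.14129585e+00 -5.16303306e-05  1.56934242e+00]
w1 nlong [468. 337.] 0 top None ext None
w1 nmid [448.  60.] 0 top None ext None
w1 nshort [626. 110.] 0 top None ext None
w1 wlong [627. 240.] 0 top None ext None
w1 wshort [441. 208.] 0 top None ext None
w1 nl [ 602.2 -166.4] 345 rim 19.6
w1 wm [ 590.1 -245.3] 409 rim 31.6
w1 nm [ 533.  -115.4] 396 rim 27.8
w1 nt [ 521.2 -194.5] 341 rim 39.7
w1 wl [ 509.  -273.3] 382 rim 19.5
```

View pics/w1.png

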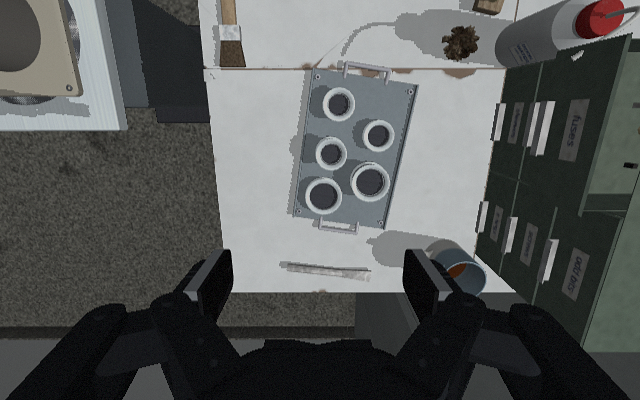

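This is the same tray view, because the move was refused for missing keys. The views agree within about 2.5 mm. Moving over the plugs now.

Emit:
{"api": "arm_command", "payload": {"deltas": [{"dx": 0.03, "dy": 0.35, "dz": 0, "yaw": 0, "jaw": 1}, {"dx": 0.03, "dy": 0.35, "dz": 0, "yaw": 0, "jaw": 1}, {"dx": 0.03, "dy": 0.35, "dz": 0, "yaw": 0, "jaw": 1}, {"dx": 0.03, "dy": 0.35, "dz": 0, "yaw": 0, "jaw": 1}, {"dx": 0.03, "dy": 0.35, "dz": 0, "yaw": 0, "jaw": 1}, {"dx": 0.03, "dy": 0.35, "dz": 0, "yaw": 0, "jaw": 1}, {"dx": 0.03, "dy": 0.35, "dz": 0, "yaw": 0, "jaw": 1}, {"dx": 0.03, "dy": 0.35, "dz": 0, "yaw": 0, "jaw": 1}, {"dx": 0.03, "dy": 0.35, "dz": 0, "yaw": 0, "jaw": 1}, {"dx": 0.03, "dy": 0.35, "dz": 0, "yaw": 0, "jaw": 1}]}}

```text
clock: 2.8
eef_pos: [528.7, 151.0, 347.4]
tool_rot: [-3.141, 0.001, 1.568]
force: [1.0, -0.2, -1.0]
width: 85.5
gripper_force: 0.0
```

```bash
python3 - <<'E'
from h import *
s=read_state();print(s['clock'],s['eef_pos'],s['tool_rot'])
im,d,p=snap('wrist','w2');plugs('w2')
E
```

```text
2.8 [528.7421025  150.9759193  347.40358923] [-3.14136289e+00  1.36020975e-03  1.56834724e+00]
w2 nlong [474.  341.7] 274 top 48.8 ext [25. 24.]
w2 nmid [451.1  61.8] 152 top 40.2 ext [23. 22.]
w2 nshort [629.7 111.3] 161 top 28.2 ext [24. 23.]
w2 wlong [634.7 243.7] 510 top 48.5 ext [37. 36.]
w2 wshort [446.3 211.7] 455 top 36.5 ext [37. 37.]
```

View pics/w2.png

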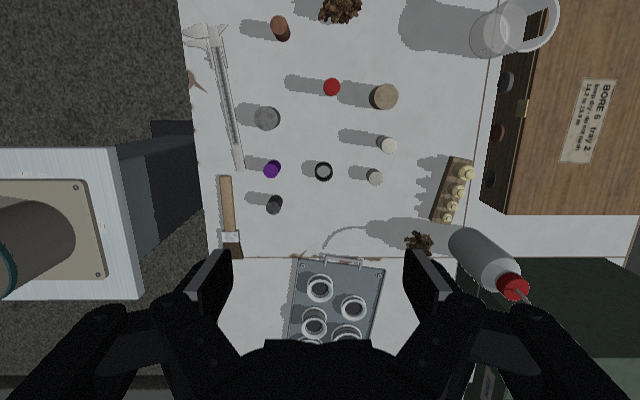

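The plugs in the wrist view sit at: reddish (280,27), tan (385,97), grey wide (267,117), dark (274,204) and pale (375,177). The purple decoy is at (271,169). The three views agree, so I'll start with the dark plug.

Emit:
{"api": "arm_command", "payload": {"deltas": [{"dx": -0.079, "dy": -0.092, "dz": -0.228, "yaw": 0, "jaw": 0.7}, {"dx": -0.079, "dy": -0.092, "dz": -0.228, "yaw": 0, "jaw": 0.7}, {"dx": -0.079, "dy": -0.092, "dz": -0.228, "yaw": 0, "jaw": 0.7}, {"dx": -0.079, "dy": -0.092, "dz": -0.228, "yaw": 0, "jaw": 0.7}, {"dx": -0.079, "dy": -0.092, "dz": -0.228, "yaw": 0, "jaw": 0.7}, {"dx": -0.079, "dy": -0.092, "dz": -0.228, "yaw": 0, "jaw": 0.7}, {"dx": -0.079, "dy": -0.092, "dz": -0.228, "yaw": 0, "jaw": 0.7}, {"dx": -0.079, "dy": -0.092, "dz": -0.265, "yaw": 0, "jaw": 0.7}, {"dx": -0.079, "dy": -0.092, "dz": -0.3, "yaw": 0, "jaw": 0.7}, {"dx": -0.079, "dy": -0.092, "dz": -0.325, "yaw": 0, "jaw": 0.7}, {"dx": -0.079, "dy": -0.092, "dz": -0.333, "yaw": 0, "jaw": 0.7}, {"dx": -0.079, "dy": -0.092, "dz": -0.333, "yaw": 0, "jaw": 0.7}, {"dx": -0.079, "dy": -0.092, "dz": -0.333, "yaw": 0, "jaw": 0}, {"dx": -0.079, "dy": -0.092, "dz": -0.333, "yaw": 0, "jaw": 0}, {"dx": -0.079, "dy": -0.092, "dz": -0.333, "yaw": 0, "jaw": 0}, {"dx": -0.079, "dy": -0.092, "dz": -0.333, "yaw": 0, "jaw": 0}, {"dx": -0.079, "dy": -0.092, "dz": -0.333, "yaw": 0, "jaw": 0}, {"dx": -0.079, "dy": -0.092, "dz": -0.333, "yaw": 0, "jaw": 0}]}}

```text
clock: 4.65
eef_pos: [449.6, 60.6, 14.8]
tool_rot: [3.141, -0.0, 1.57]
force: [0.1, -0.7, 0.0]
width: 0.2
gripper_force: 0.0
```

```bash
python3 - <<'E'
from h import *
a,_,_=snap('wrist','w3');b,_,_=snap('scene','s3')
cv2.imwrite('pics/c3.png',np.hstack([a[...,::-1],cv2.resize(b[170:270,210:370,::-1],(640,400))])[:,:])
c=cv2.imread('pics/c3.png');cv2.imwrite('pics/c3.png',cv2.resize(c,(800,250)));plugs('top0',['nmid'])
snap('top','t3');plugs('t3')
E
```

```text
top0 nmid [448.6  60.4] 74 top 40.8 ext [23. 23.]
t3 nlong [470.9 340.4] 77 top 48.7 ext [23. 23.]
t3 nmid [448.  60.] 0 top None ext None
t3 nshort [626.1 110.1] 62 top 29.5 ext [22. 22.]
t3 wlong [631.4 243.2] 165 top 49.6 ext [38. 37.]
t3 wshort [443.2 210.4] 167 top 37.3 ext [36. 34.]
```

View pics/c3.png

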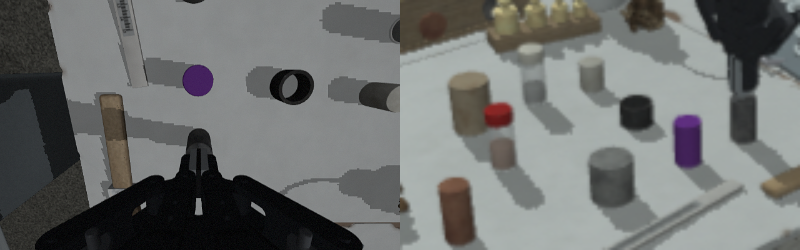

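The fingers shut on the −y side of the dark plug. It still stands, at about (199,140) in the left half. Measuring it.

```bash
python3 - <<'E'
from h import *
for f in('w3','s3'):
    P=load(f)
    Q=P[(P[:,0]>415)&(P[:,0]<485)&(P[:,1]>35)&(P[:,1]<100)&(P[:,2]>3)]
    for lo in range(5,110,8):
        q=Q[(Q[:,2]>=lo)&(Q[:,2]<lo+8)]
        if len(q)>3: print(f,lo,len(q),np.percentile(q[:,:2],[3,50,97],axis=0).round(0).tolist())
E
```

```text
w3 5 140 [[440.0, 66.0], [451.0, 72.0], [462.0, 73.0]]
w3 13 155 [[440.0, 65.0], [451.0, 72.0], [462.0, 73.0]]
w3 21 176 [[440.0, 65.0], [451.0, 72.0], [462.0, 73.0]]
w3 29 203 [[440.0, 65.0], [451.0, 72.0], [462.0, 73.0]]
w3 37 442 [[440.0, 63.0], [451.0, 69.0], [462.0, 73.0]]
w3 45 51 [[445.0, 72.0], [450.0, 72.0], [457.0, 73.0]]
w3 53 353 [[438.0, 68.0], [451.0, 72.0], [463.0, 73.0]]
w3 61 443 [[438.0, 68.0], [450.0, 69.0], [463.0, 73.0]]
w3 69 540 [[438.0, 68.0], [451.0, 69.0], [463.0, 73.0]]
w3 77 722 [[444.0, 52.0], [450.0, 71.0], [457.0, 73.0]]
w3 85 761 [[430.0, 58.0], [452.0, 73.0], [471.0, 75.0]]
w3 93 2757 [[418.0, 54.0], [449.0, 73.0], [483.0, 75.0]]
w3 101 4426 [[416.0, 54.0], [447.0, 69.0], [484.0, 74.0]]
w3 109 2914 [[416.0, 54.0], [447.0, 73.0], [484.0, 78.0]]
s3 5 34 [[437.0, 54.0], [441.0, 68.0], [454.0, 72.0]]
s3 13 33 [[437.0, 55.0], [439.0, 68.0], [453.0, 72.0]]
s3 21 34 [[437.0, 55.0], [441.0, 69.0], [454.0, 72.0]]
s3 29 39 [[437.0, 52.0], [441.0, 68.0], [457.0, 72.0]]
s3 37 40 [[438.0, 50.0], [446.0, 64.0], [459.0, 70.0]]
s3 45 19 [[440.0, 53.0], [444.0, 67.0], [452.0, 71.0]]
s3 53 37 [[436.0, 54.0], [442.0, 68.0], [462.0, 72.0]]
s3 61 42 [[435.0, 54.0], [440.0, 67.0], [462.0, 72.0]]
s3 69 42 [[435.0, 54.0], [439.0, 68.0], [460.0, 72.0]]
s3 77 36 [[434.0, 54.0], [441.0, 68.0], [461.0, 72.0]]
s3 85 37 [[433.0, 66.0], [450.0, 72.0], [472.0, 74.0]]
s3 93 84 [[416.0, 53.0], [441.0, 71.0], [480.0, 74.0]]
s3 101 57 [[418.0, 56.0], [451.0, 73.0], [483.0, 74.0]]
s3 109 87 [[417.0, 53.0], [437.0, 72.0], [483.0, 78.0]]
```

Plug measures as still in place, and the shut fingers seem to be directly above it, tips near z≈45 while the TCP reports 15. I'll lift and measure where the fingertips really are.

Emit:
{"api": "arm_command", "payload": {"deltas": [{"dx": 0, "dy": 0, "dz": 0.04, "yaw": 0, "jaw": 0}, {"dx": 0, "dy": 0, "dz": 0.08, "yaw": 0, "jaw": 0}, {"dx": 0, "dy": 0, "dz": 0.1, "yaw": 0, "jaw": 0}, {"dx": 0, "dy": 0, "dz": 0.1, "yaw": 0, "jaw": 0}, {"dx": 0, "dy": 0, "dz": 0.1, "yaw": 0, "jaw": 0}]}}

```text
clock: 5.3
eef_pos: [449.5, 60.4, 114.6]
tool_rot: [3.141, 0.0, 1.57]
force: [0.3, 0.7, -0.6]
width: 0.4
gripper_force: 0.0
```

```bash
python3 - <<'E'
from h import *
print(read_state()['eef_pos'])
a,_,p=snap('wrist','w4');b,_,_=snap('scene','s4');print(p['extrinsics'][:3,3])
cv2.imwrite('pics/c4.png',cv2.resize(np.hstack([a[...,::-1],cv2.resize(b[120:280,210:466,::-1],(640,400))]),(800,250)))
for f in('w4','s4'):
    P=load(f)
    Q=P[(P[:,0]>415)&(P[:,0]<485)&(P[:,1]>35)&(P[:,1]<100)&(P[:,2]>3)]
    for lo in range(5,190,8):
        q=Q[(Q[:,2]>=lo)&(Q[:,2]<lo+8)]
        if len(q)>3: print(f,lo,len(q),np.percentile(q[:,:2],[3,50,97],axis=0).round(0).tolist())
E
```

```text
[449.51813383  60.38858386 114.59112252]
[450.57130242 135.644516   289.537778  ]
w4 5 40 [[440.0, 65.0], [451.0, 72.0], [462.0, 73.0]]
w4 13 47 [[441.0, 66.0], [451.0, 72.0], [462.0, 73.0]]
w4 21 50 [[440.0, 66.0], [451.0, 72.0], [462.0, 73.0]]
w4 29 51 [[440.0, 65.0], [451.0, 72.0], [462.0, 73.0]]
w4 37 597 [[440.0, 50.0], [451.0, 61.0], [462.0, 72.0]]
w4 149 219 [[439.0, 68.0], [450.0, 72.0], [462.0, 72.0]]
w4 157 420 [[438.0, 68.0], [451.0, 70.0], [463.0, 72.0]]
w4 165 477 [[438.0, 68.0], [451.0, 69.0], [463.0, 72.0]]
w4 173 456 [[438.0, 68.0], [450.0, 72.0], [463.0, 72.0]]
w4 181 734 [[439.0, 51.0], [450.0, 70.0], [462.0, 73.0]]
w4 189 1902 [[423.0, 54.0], [449.0, 73.0], [478.0, 75.0]]
s4 5 32 [[436.0, 55.0], [440.0, 68.0], [454.0, 72.0]]
s4 13 36 [[437.0, 54.0], [440.0, 68.0], [454.0, 72.0]]
s4 21 31 [[437.0, 54.0], [440.0, 68.0], [453.0, 73.0]]
s4 29 39 [[437.0, 55.0], [442.0, 68.0], [454.0, 72.0]]
s4 37 48 [[438.0, 50.0], [448.0, 61.0], [459.0, 70.0]]
s4 141 12 [[442.0, 53.0], [443.0, 63.0], [449.0, 71.0]]
s4 149 36 [[436.0, 57.0], [443.0, 69.0], [454.0, 72.0]]
s4 157 43 [[435.0, 55.0], [439.0, 68.0], [461.0, 72.0]]
s4 165 45 [[435.0, 55.0], [441.0, 68.0], [461.0, 72.0]]
s4 173 46 [[435.0, 55.0], [440.0, 68.0], [460.0, 72.0]]
s4 181 39 [[432.0, 59.0], [442.0, 71.0], [462.0, 73.0]]
s4 189 71 [[416.0, 53.0], [438.0, 72.0], [476.0, 74.0]]
```

View pics/c4.png

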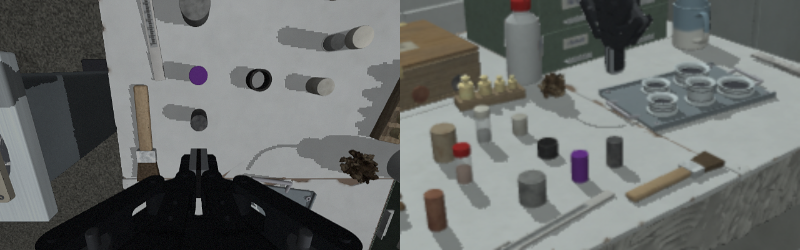

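Shut, the fingers end about 31 mm above the reported TCP (tip z≈146 at TCP 114.6), so the fingertips are effectively higher than stated. Checking the open state from the earlier picture.

```bash
python3 - <<'E'
from h import *
P=load('w2')
Q=P[(abs(P[:,0]-528.7)<75)&(abs(P[:,1]-151)<40)&(P[:,2]>150)]
for lo in range(330,450,6):
    q=Q[(Q[:,2]>=lo)&(Q[:,2]<lo+6)]
    if len(q)>3: print(lo-347,len(q),(np.percentile(q[:,:2],[2,50,98],axis=0)-[528.7,151]).round(0).tolist())
print('mm')
P=load('w4');Q=P[(abs(P[:,0]-450)<20)&(abs(P[:,1]-61)<20)&(P[:,2]>100)];print(np.percentile(Q[:,2],[0,.5,1,2])-114.6)
P=load('s4');Q=P[(abs(P[:,0]-450)<20)&(abs(P[:,1]-61)<20)&(P[:,2]>100)];print(np.percentile(Q[:,2],[0,1,3,5])-114.6)
E
```

```text
43 145 [[-42.0, -9.0], [-41.0, 1.0], [44.0, 11.0]]
49 526 [[-52.0, -9.0], [44.0, 7.0], [54.0, 12.0]]
55 707 [[-54.0, -9.0], [44.0, 8.0], [56.0, 12.0]]
61 816 [[-54.0, -9.0], [44.0, 8.0], [57.0, 12.0]]
67 924 [[-54.0, -9.0], [-41.0, 8.0], [56.0, 12.0]]
73 937 [[-54.0, -7.0], [-41.0, 8.0], [56.0, 12.0]]
79 957 [[-47.0, 1.0], [-41.0, 9.0], [50.0, 12.0]]
85 717 [[-63.0, 7.0], [-42.0, 13.0], [66.0, 15.0]]
91 2508 [[-69.0, 7.0], [40.0, 13.0], [71.0, 14.0]]
97 7788 [[-70.0, -9.0], [-36.0, 4.0], [72.0, 14.0]]
mm
[35.8476502  39.18599346 41.58092708 45.62282523]
[30.43713186 32.94971171 37.12523746 40.24282335]
```

The open tip is at TCP+45 and the shut tip at TCP+31, so the whole tool is 31 mm higher than reported. I'll work with that offset: a grasp TCP of z≈−17 puts the tips about 15 mm above the bench.

Emit:
{"api": "arm_command", "payload": {"deltas": [{"dx": 0, "dy": 0, "dz": 0, "yaw": 0, "jaw": 0.7}, {"dx": 0, "dy": 0, "dz": 0, "yaw": 0, "jaw": 0.7}, {"dx": 0, "dy": 0, "dz": 0, "yaw": 0, "jaw": 0.7}, {"dx": 0, "dy": 0, "dz": 0, "yaw": 0, "jaw": 0.7}, {"dx": 0, "dy": 0, "dz": -0.04, "yaw": 0, "jaw": 0.7}, {"dx": 0, "dy": 0, "dz": -0.08, "yaw": 0, "jaw": 0.7}, {"dx": 0, "dy": 0, "dz": -0.11, "yaw": 0, "jaw": 0.7}, {"dx": 0, "dy": 0, "dz": -0.125, "yaw": 0, "jaw": 0.7}, {"dx": 0, "dy": 0, "dz": -0.131, "yaw": 0, "jaw": 0.7}, {"dx": 0, "dy": 0, "dz": -0.131, "yaw": 0, "jaw": 0.7}, {"dx": 0, "dy": 0, "dz": -0.131, "yaw": 0, "jaw": 0.2}, {"dx": 0, "dy": 0, "dz": -0.131, "yaw": 0, "jaw": 0.2}, {"dx": 0, "dy": 0, "dz": -0.131, "yaw": 0, "jaw": 0.2}, {"dx": 0, "dy": 0, "dz": -0.131, "yaw": 0, "jaw": 0.2}, {"dx": 0, "dy": 0, "dz": -0.131, "yaw": 0, "jaw": 0.2}]}}

```text
clock: 6.9
eef_pos: [450.1, 60.7, -15.6]
tool_rot: [3.14, -0.0, 1.57]
force: [-0.8, 0.9, 7.0]
width: 23.1
gripper_force: 58.7
```

Emit:
{"api": "arm_command", "payload": {"deltas": [{"dx": 0, "dy": 0, "dz": 0.04, "yaw": 0, "jaw": 0.2}, {"dx": 0, "dy": 0, "dz": 0.08, "yaw": 0, "jaw": 0.2}, {"dx": 0, "dy": 0, "dz": 0.12, "yaw": 0, "jaw": 0.2}, {"dx": 0.017, "dy": -0.036, "dz": 0.12, "yaw": 0, "jaw": 0.2}, {"dx": 0.034, "dy": -0.072, "dz": 0.12, "yaw": 0, "jaw": 0.2}, {"dx": 0.05, "dy": -0.108, "dz": 0.12, "yaw": 0, "jaw": 0.2}, {"dx": 0.066, "dy": -0.144, "dz": 0.12, "yaw": 0, "jaw": 0.2}, {"dx": 0.082, "dy": -0.1765, "dz": 0.12, "yaw": 0, "jaw": 0.2}, {"dx": 0.082, "dy": -0.1765, "dz": 0.12, "yaw": 0, "jaw": 0.2}, {"dx": 0.082, "dy": -0.1765, "dz": 0.12, "yaw": 0, "jaw": 0.2}, {"dx": 0.082, "dy": -0.1765, "dz": 0.08, "yaw": 0, "jaw": 0.2}, {"dx": 0.082, "dy": -0.1765, "dz": 0.055, "yaw": 0, "jaw": 0.2}, {"dx": 0.082, "dy": -0.1765, "dz": 0.04, "yaw": 0, "jaw": 0.2}, {"dx": 0.082, "dy": -0.1765, "dz": 0.03, "yaw": 0, "jaw": 0.2}, {"dx": 0.082, "dy": -0.1765, "dz": 0.024, "yaw": 0, "jaw": 0.2}, {"dx": 0.082, "dy": -0.1765, "dz": 0.021, "yaw": 0, "jaw": 0.2}, {"dx": 0.082, "dy": -0.1765, "dz": 0.021, "yaw": 0, "jaw": 0.2}, {"dx": 0.082, "dy": -0.1765, "dz": 0.021, "yaw": 0, "jaw": 0.2}]}}

```text
clock: 8.7
eef_pos: [532.0, -115.8, 5.3]
tool_rot: [3.14, 0.0, 1.57]
force: [-0.1, -0.6, -1.0]
width: 23.3
gripper_force: 59.2
```

```bash
python3 - <<'E'
from h import *
a,_,p=snap('wrist','w5');b,_,_=snap('scene','s5')
cv2.imwrite('pics/c5.png',cv2.resize(np.hstack([a[...,::-1],cv2.resize(b[120:240,310:502,::-1],(640,400))]),(800,250)))
E
```

```text
(no output)
```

View pics/c5.png

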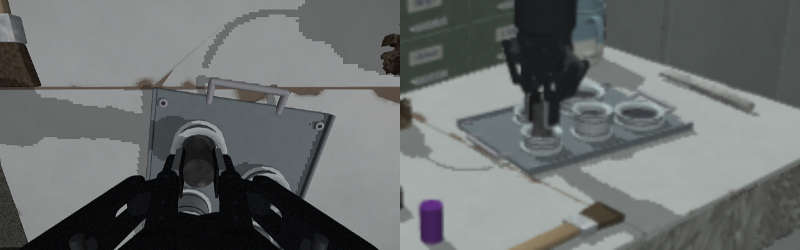

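The dark plug is in the narrow mid cup, at about (197,165) in the left half, roughly centred. Releasing it and going for the reddish one.

Emit:
{"api": "arm_command", "payload": {"deltas": [{"dx": 0, "dy": 0, "dz": 0, "yaw": 0, "jaw": 0.55}, {"dx": 0, "dy": 0, "dz": 0, "yaw": 0, "jaw": 0.55}, {"dx": 0, "dy": 0, "dz": 0, "yaw": 0, "jaw": 0.55}, {"dx": 0, "dy": 0, "dz": 0.03, "yaw": 0, "jaw": 0.55}, {"dx": 0, "dy": 0, "dz": 0.07, "yaw": 0, "jaw": 0.55}, {"dx": 0, "dy": 0, "dz": 0.11, "yaw": 0, "jaw": 0.6}, {"dx": -0.0595, "dy": 0.457, "dz": 0.11, "yaw": 0, "jaw": 0.7}, {"dx": -0.0595, "dy": 0.457, "dz": 0.11, "yaw": 0, "jaw": 0.7}, {"dx": -0.0595, "dy": 0.457, "dz": 0.11, "yaw": 0, "jaw": 0.7}, {"dx": -0.0595, "dy": 0.457, "dz": 0.11, "yaw": 0, "jaw": 0.7}, {"dx": -0.0595, "dy": 0.457, "dz": 0.11, "yaw": 0, "jaw": 0.7}, {"dx": -0.0595, "dy": 0.457, "dz": 0.11, "yaw": 0, "jaw": 0.7}, {"dx": -0.0595, "dy": 0.457, "dz": 0.11, "yaw": 0, "jaw": 0.7}, {"dx": -0.0595, "dy": 0.457, "dz": 0.11, "yaw": 0, "jaw": 0.7}, {"dx": -0.0595, "dy": 0.457, "dz": 0.11, "yaw": 0, "jaw": 0.7}, {"dx": -0.0595, "dy": 0.457, "dz": 0.11, "yaw": 0, "jaw": 0.7}, {"dx": -0.0595, "dy": 0.457, "dz": 0.11, "yaw": 0, "jaw": 0.7}, {"dx": -0.0595, "dy": 0.457, "dz": 0.11, "yaw": 0, "jaw": 0.7}, {"dx": -0.0595, "dy": 0.457, "dz": 0.11, "yaw": 0, "jaw": 0.7}]}}

```text
clock: 10.7
eef_pos: [472.9, 338.3, 114.3]
tool_rot: [-3.142, 0.002, 1.567]
force: [-0.0, 0.0, -0.9]
width: 59.9
gripper_force: 0.0
```

```bash
python3 - <<'E'
from h import *
s=read_state();print(s['eef_pos'],s['qpos'])
snap('top','t6')
P=load('t6')
Q=P[(np.hypot(P[:,0]-531.5,P[:,1]+116)<30)&(P[:,2]>50)];print('nmid in cup',len(Q),np.median(Q,axis=0),Q.min(0),Q.max(0))
E
```

```text
[472.88892927 338.33904619 114.33497225] [-0.36855451  0.67446587 -0.47920814  1.78470008  0.42095546  0.78707928
 -1.06428324]
nmid in cup 80 [ 529.43145068 -115.49984788   61.11313352] [ 519.26326988 -128.50668817   50.32507743] [ 543.57293929 -103.57558483   62.81031983]
```

The dark plug is seated: top at 61 mm, centred within 1 mm. Grasping the reddish plug.

Emit:
{"api": "arm_command", "payload": {"deltas": [{"dx": 0, "dy": 0, "dz": -0.04, "yaw": 0, "jaw": 0.7}, {"dx": 0, "dy": 0, "dz": -0.08, "yaw": 0, "jaw": 0.7}, {"dx": 0, "dy": 0, "dz": -0.11, "yaw": 0, "jaw": 0.7}, {"dx": 0, "dy": 0, "dz": -0.125, "yaw": 0, "jaw": 0.7}, {"dx": 0, "dy": 0, "dz": -0.13, "yaw": 0, "jaw": 0.7}, {"dx": 0, "dy": 0, "dz": -0.13, "yaw": 0, "jaw": 0.7}, {"dx": 0, "dy": 0, "dz": -0.13, "yaw": 0, "jaw": 0.2}, {"dx": 0, "dy": 0, "dz": -0.13, "yaw": 0, "jaw": 0.2}, {"dx": 0, "dy": 0, "dz": -0.13, "yaw": 0, "jaw": 0.2}, {"dx": 0, "dy": 0, "dz": -0.13, "yaw": 0, "jaw": 0.2}, {"dx": 0, "dy": 0, "dz": -0.13, "yaw": 0, "jaw": 0.2}, {"dx": 0, "dy": 0, "dz": -0.13, "yaw": 0, "jaw": 0.2}, {"dx": 0, "dy": 0, "dz": -0.1, "yaw": 0, "jaw": 0.2}, {"dx": 0, "dy": 0, "dz": -0.06, "yaw": 0, "jaw": 0.2}, {"dx": 0, "dy": 0, "dz": -0.02, "yaw": 0, "jaw": 0.2}, {"dx": 0, "dy": 0, "dz": 0, "yaw": 0, "jaw": 0.2}]}}

```text
clock: 12.35
eef_pos: [473.3, 342.6, 118.6]
tool_rot: [3.137, -0.003, 1.57]
force: [1.0, 0.4, -0.7]
width: 23.2
gripper_force: 58.9
```

Emit:
{"api": "arm_command", "payload": {"deltas": [{"dx": 0.129, "dy": -0.5077, "dz": 0, "yaw": 0, "jaw": 0.2}, {"dx": 0.129, "dy": -0.5077, "dz": 0, "yaw": 0, "jaw": 0.2}, {"dx": 0.129, "dy": -0.5077, "dz": 0, "yaw": 0, "jaw": 0.2}, {"dx": 0.129, "dy": -0.5077, "dz": 0, "yaw": 0, "jaw": 0.2}, {"dx": 0.129, "dy": -0.5077, "dz": 0, "yaw": 0, "jaw": 0.2}, {"dx": 0.129, "dy": -0.5077, "dz": 0, "yaw": 0, "jaw": 0.2}, {"dx": 0.129, "dy": -0.5077, "dz": 0, "yaw": 0, "jaw": 0.2}, {"dx": 0.129, "dy": -0.5077, "dz": 0, "yaw": 0, "jaw": 0.2}, {"dx": 0.129, "dy": -0.5077, "dz": 0, "yaw": 0, "jaw": 0.2}, {"dx": 0.129, "dy": -0.5077, "dz": 0, "yaw": 0, "jaw": 0.2}, {"dx": 0.129, "dy": -0.5077, "dz": 0, "yaw": 0, "jaw": 0.2}, {"dx": 0.129, "dy": -0.5077, "dz": 0, "yaw": 0, "jaw": 0.2}, {"dx": 0.129, "dy": -0.5077, "dz": 0, "yaw": 0, "jaw": 0.2}, {"dx": 0.129, "dy": -0.5077, "dz": 0, "yaw": 0, "jaw": 0.2}, {"dx": 0.129, "dy": -0.5077, "dz": 0, "yaw": 0, "jaw": 0.2}]}}

```text
clock: 13.85
eef_pos: [601.1, -164.4, 115.0]
tool_rot: [3.141, -0.001, 1.573]
force: [-0.4, 0.2, -0.3]
width: 23.5
gripper_force: 58.9
```

Emit:
{"api": "arm_command", "payload": {"deltas": [{"dx": 0, "dy": 0, "dz": -0.04, "yaw": 0, "jaw": 0.2}, {"dx": 0, "dy": 0, "dz": -0.075, "yaw": 0, "jaw": 0.2}, {"dx": 0, "dy": 0, "dz": -0.095, "yaw": 0, "jaw": 0.2}, {"dx": 0, "dy": 0, "dz": -0.105, "yaw": 0, "jaw": 0.2}, {"dx": 0, "dy": 0, "dz": -0.112, "yaw": 0, "jaw": 0.2}, {"dx": 0, "dy": 0, "dz": -0.116, "yaw": 0, "jaw": 0.2}, {"dx": 0, "dy": 0, "dz": -0.117, "yaw": 0, "jaw": 0.2}, {"dx": 0, "dy": 0, "dz": -0.117, "yaw": 0, "jaw": 0.2}, {"dx": 0, "dy": 0, "dz": -0.117, "yaw": 0, "jaw": 0.2}]}}

```text
clock: 14.75
eef_pos: [601.7, -166.7, -1.6]
tool_rot: [3.14, 0.0, 1.57]
force: [0.3, -1.0, -1.0]
width: 23.5
gripper_force: 58.9
```

Emit:
{"api": "arm_command", "payload": {"deltas": [{"dx": 0, "dy": 0, "dz": 0, "yaw": 0, "jaw": 0.55}, {"dx": 0, "dy": 0, "dz": 0, "yaw": 0, "jaw": 0.55}, {"dx": 0, "dy": 0, "dz": 0, "yaw": 0, "jaw": 0.55}, {"dx": 0, "dy": 0, "dz": 0.03, "yaw": 0, "jaw": 0.55}, {"dx": 0, "dy": 0, "dz": 0.07, "yaw": 0, "jaw": 0.55}, {"dx": 0, "dy": 0, "dz": 0.115, "yaw": 0, "jaw": 0.6}, {"dx": 0.027, "dy": 0.277, "dz": 0.115, "yaw": 0, "jaw": 0.65}, {"dx": 0.027, "dy": 0.277, "dz": 0.115, "yaw": 0, "jaw": 0.65}, {"dx": 0.027, "dy": 0.277, "dz": 0.115, "yaw": 0, "jaw": 0.65}, {"dx": 0.027, "dy": 0.277, "dz": 0.115, "yaw": 0, "jaw": 0.65}, {"dx": 0.027, "dy": 0.277, "dz": 0.115, "yaw": 0, "jaw": 0.65}, {"dx": 0.027, "dy": 0.277, "dz": 0.115, "yaw": 0, "jaw": 0.65}, {"dx": 0.027, "dy": 0.277, "dz": 0.115, "yaw": 0, "jaw": 0.65}, {"dx": 0.027, "dy": 0.277, "dz": 0.115, "yaw": 0, "jaw": 0.65}, {"dx": 0.027, "dy": 0.277, "dz": 0.115, "yaw": 0, "jaw": 0.65}, {"dx": 0.027, "dy": 0.277, "dz": 0.115, "yaw": 0, "jaw": 0.65}]}}

```text
clock: 16.35
eef_pos: [628.2, 108.1, 112.5]
tool_rot: [-3.141, 0.001, 1.567]
force: [-0.4, -0.2, 0.5]
width: 55.4
gripper_force: 0.0
```

```bash
cat >> h.py <<'E'
def chk(f,c):
    P=load(f); c=np.array(c,float)
    Q=P[(np.hypot(*(P[:,:2]-c).T)<28)&(P[:,2]>56)];print(f,len(Q),'top',np.percentile(Q[:,2],[10,50,90]).round(1),'ctr',((Q.min(0)+Q.max(0))/2)[:2].round(1))
E
python3 - <<'E'
from h import *
snap('top','t7');chk('t7',(600,-166.5));chk('t7',(530.5,-116))
snap('wrist','w7');plugs('w7',['nshort'])
E
```

```text
Traceback (most recent call last):
  File "h.py", line 38, in chk
    Q=P[(np.hypot(*(P[:,:2]-c).T)<28)&(P[:,2]>56)];print(f,len(Q),'top',np.percentile(Q[:,2],[10,50,90]).round(1),'ctr',((Q.min(0)+Q.max(0))/2)[:2].round(1))
                                                                        ~~~~~~~~~~~~~^^^^^^^^^^^^^^^^^^^
IndexError: index -1 is out of bounds for axis 0 with size 0
```

```bash
python3 - <<'E'
from h import *
snap('wrist','w7');plugs('w7',['nshort']);snap('scene','s7')
chk('s7',(601,-166.5));chk('s7',(531.5,-116))
t=cv2.imread('pics/t7.png')[140:250,340:490];s=cv2.imread('pics/s7.png')[130:240,310:460]
cv2.imwrite('pics/c7.png',cv2.resize(np.hstack([t,s]),(800,293),interpolation=2))
E
```

```text
w7 nshort [629.9 110.6] 564 top 28.4 ext [24. 24.]
s7 28 top [57.3 59.1 59.6] ctr [ 600.9 -167. ]
s7 34 top [57.4 58.4 59.6] ctr [ 532.3 -116.6]
```

View pics/c7.png

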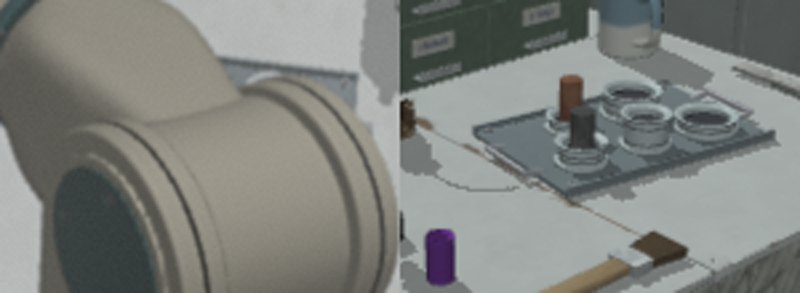

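The arm merely blocks the top view. In the scene crop the reddish and dark plugs stand upright in their cups with equal tops (59 mm). Grasping the pale one.

Emit:
{"api": "arm_command", "payload": {"deltas": [{"dx": 0, "dy": 0, "dz": -0.04, "yaw": 0, "jaw": 0.65}, {"dx": 0, "dy": 0, "dz": -0.08, "yaw": 0, "jaw": 0.65}, {"dx": 0, "dy": 0, "dz": -0.11, "yaw": 0, "jaw": 0.65}, {"dx": 0, "dy": 0, "dz": -0.125, "yaw": 0, "jaw": 0.65}, {"dx": 0, "dy": 0, "dz": -0.13, "yaw": 0, "jaw": 0.65}, {"dx": 0, "dy": 0, "dz": -0.13, "yaw": 0, "jaw": 0.65}, {"dx": 0, "dy": 0, "dz": -0.13, "yaw": 0, "jaw": 0.2}, {"dx": 0, "dy": 0, "dz": -0.13, "yaw": 0, "jaw": 0.2}, {"dx": 0, "dy": 0, "dz": -0.13, "yaw": 0, "jaw": 0.2}, {"dx": 0, "dy": 0, "dz": -0.13, "yaw": 0, "jaw": 0.2}, {"dx": 0, "dy": 0, "dz": -0.13, "yaw": 0, "jaw": 0.2}, {"dx": 0, "dy": 0, "dz": -0.13, "yaw": 0, "jaw": 0.2}, {"dx": 0, "dy": 0, "dz": -0.1, "yaw": 0, "jaw": 0.2}, {"dx": 0, "dy": 0, "dz": -0.06, "yaw": 0, "jaw": 0.2}, {"dx": 0, "dy": 0, "dz": -0.02, "yaw": 0, "jaw": 0.2}, {"dx": 0, "dy": 0, "dz": 0, "yaw": 0, "jaw": 0.2}]}}

```text
clock: 18.1
eef_pos: [630.1, 111.4, 117.1]
tool_rot: [3.136, -0.002, 1.57]
force: [0.3, 0.7, -0.8]
width: 22.0
gripper_force: 58.8
```

Emit:
{"api": "arm_command", "payload": {"deltas": [{"dx": -0.108, "dy": -0.305, "dz": 0, "yaw": 0, "jaw": 0.2}, {"dx": -0.108, "dy": -0.305, "dz": 0, "yaw": 0, "jaw": 0.2}, {"dx": -0.108, "dy": -0.305, "dz": 0, "yaw": 0, "jaw": 0.2}, {"dx": -0.108, "dy": -0.305, "dz": 0, "yaw": 0, "jaw": 0.2}, {"dx": -0.108, "dy": -0.305, "dz": 0, "yaw": 0, "jaw": 0.2}, {"dx": -0.108, "dy": -0.305, "dz": 0, "yaw": 0, "jaw": 0.2}, {"dx": -0.108, "dy": -0.305, "dz": 0, "yaw": 0, "jaw": 0.2}, {"dx": -0.108, "dy": -0.305, "dz": 0, "yaw": 0, "jaw": 0.2}, {"dx": -0.108, "dy": -0.305, "dz": 0, "yaw": 0, "jaw": 0.2}, {"dx": -0.108, "dy": -0.305, "dz": 0, "yaw": 0, "jaw": 0.2}, {"dx": -0.108, "dy": -0.305, "dz": 0, "yaw": 0, "jaw": 0.2}]}}

```text
clock: 19.2
eef_pos: [520.8, -192.7, 112.9]
tool_rot: [3.141, -0.001, 1.573]
force: [0.4, -0.5, -0.3]
width: 22.5
gripper_force: 58.9
```

Emit:
{"api": "arm_command", "payload": {"deltas": [{"dx": 0, "dy": 0, "dz": -0.03, "yaw": 0, "jaw": 0.2}, {"dx": 0, "dy": 0, "dz": -0.06, "yaw": 0, "jaw": 0.2}, {"dx": 0, "dy": 0, "dz": -0.08, "yaw": 0, "jaw": 0.2}, {"dx": 0, "dy": 0, "dz": -0.088, "yaw": 0, "jaw": 0.2}, {"dx": 0, "dy": 0, "dz": -0.094, "yaw": 0, "jaw": 0.2}, {"dx": 0, "dy": 0, "dz": -0.097, "yaw": 0, "jaw": 0.2}, {"dx": 0, "dy": 0, "dz": -0.097, "yaw": 0, "jaw": 0.2}, {"dx": 0, "dy": 0, "dz": -0.097, "yaw": 0, "jaw": 0.2}]}}

```text
clock: 20.0
eef_pos: [521.0, -194.5, 16.5]
tool_rot: [3.14, 0.0, 1.57]
force: [0.5, 0.8, 1.6]
width: 22.5
gripper_force: 59.1
```

Emit:
{"api": "arm_command", "payload": {"deltas": [{"dx": 0, "dy": 0, "dz": 0, "yaw": 0, "jaw": 0.55}, {"dx": 0, "dy": 0, "dz": 0, "yaw": 0, "jaw": 0.55}, {"dx": 0, "dy": 0, "dz": 0, "yaw": 0, "jaw": 0.55}, {"dx": 0, "dy": 0, "dz": 0.03, "yaw": 0, "jaw": 0.55}, {"dx": 0, "dy": 0, "dz": 0.07, "yaw": 0, "jaw": 0.55}, {"dx": 0, "dy": 0, "dz": 0.1, "yaw": 0, "jaw": 0.6}, {"dx": 0.1125, "dy": 0.4375, "dz": 0.1, "yaw": 0, "jaw": 0.85}, {"dx": 0.1125, "dy": 0.4375, "dz": 0.1, "yaw": 0, "jaw": 0.85}, {"dx": 0.1125, "dy": 0.4375, "dz": 0.1, "yaw": 0, "jaw": 0.85}, {"dx": 0.1125, "dy": 0.4375, "dz": 0.1, "yaw": 0, "jaw": 0.85}, {"dx": 0.1125, "dy": 0.4375, "dz": 0.1, "yaw": 0, "jaw": 0.85}, {"dx": 0.1125, "dy": 0.4375, "dz": 0.1, "yaw": 0, "jaw": 0.85}, {"dx": 0.1125, "dy": 0.4375, "dz": 0.1, "yaw": 0, "jaw": 0.85}, {"dx": 0.1125, "dy": 0.4375, "dz": 0.1, "yaw": 0, "jaw": 0.85}, {"dx": 0.1125, "dy": 0.4375, "dz": 0.1, "yaw": 0, "jaw": 0.85}, {"dx": 0.1125, "dy": 0.4375, "dz": 0.1, "yaw": 0, "jaw": 0.85}, {"dx": 0.1125, "dy": 0.4375, "dz": 0.1, "yaw": 0, "jaw": 0.85}, {"dx": 0.1125, "dy": 0.4375, "dz": 0.1, "yaw": 0, "jaw": 0.85}, {"dx": 0.1125, "dy": 0.4375, "dz": 0.1, "yaw": 0, "jaw": 0.85}]}}

```text
clock: 21.9
eef_pos: [632.8, 240.4, 115.4]
tool_rot: [-3.141, 0.002, 1.568]
force: [0.8, 0.0, 0.0]
width: 72.9
gripper_force: 0.0
```

```bash
python3 - <<'E'
from h import *
snap('wrist','w8');plugs('w8',['wlong']);snap('scene','s8');snap('top','t8')
for f in('s8','t8'):
  for c in((601,-166.5),(531.5,-116),(520,-194.5)):
    try: chk(f,c)
    except Exception: print(f,'hidden')
E
```

```text
w8 wlong [634.7 243.9] 1462 top 48.5 ext [37. 38.]
s8 29 top [56.7 58.8 59.6] ctr [ 601.1 -166.6]
s8 36 top [56.6 58.5 59.7] ctr [ 532.1 -115.9]
s8 34 top [57.  58.8 59.6] ctr [ 520.1 -195.6]
t8 75 top [59.2 61.  62.6] ctr [ 600.1 -166.6]
t8 hidden
t8 80 top [58.6 61.  62.6] ctr [ 519.2 -195.5]
```

All three narrow plugs are level and centred. Grasping the tan one.

Emit:
{"api": "arm_command", "payload": {"deltas": [{"dx": 0, "dy": 0, "dz": -0.04, "yaw": 0, "jaw": 0.85}, {"dx": 0, "dy": 0, "dz": -0.08, "yaw": 0, "jaw": 0.85}, {"dx": 0, "dy": 0, "dz": -0.11, "yaw": 0, "jaw": 0.85}, {"dx": 0, "dy": 0, "dz": -0.125, "yaw": 0, "jaw": 0.85}, {"dx": 0, "dy": 0, "dz": -0.132, "yaw": 0, "jaw": 0.85}, {"dx": 0, "dy": 0, "dz": -0.132, "yaw": 0, "jaw": 0.85}, {"dx": 0, "dy": 0, "dz": -0.132, "yaw": 0, "jaw": 0.35}, {"dx": 0, "dy": 0, "dz": -0.132, "yaw": 0, "jaw": 0.35}, {"dx": 0, "dy": 0, "dz": -0.132, "yaw": 0, "jaw": 0.35}, {"dx": 0, "dy": 0, "dz": -0.132, "yaw": 0, "jaw": 0.35}, {"dx": 0, "dy": 0, "dz": -0.132, "yaw": 0, "jaw": 0.35}, {"dx": 0, "dy": 0, "dz": -0.132, "yaw": 0, "jaw": 0.35}, {"dx": 0, "dy": 0, "dz": -0.1, "yaw": 0, "jaw": 0.35}, {"dx": 0, "dy": 0, "dz": -0.06, "yaw": 0, "jaw": 0.35}, {"dx": 0, "dy": 0, "dz": -0.02, "yaw": 0, "jaw": 0.35}, {"dx": 0, "dy": 0, "dz": 0, "yaw": 0, "jaw": 0.35}]}}

```text
clock: 23.65
eef_pos: [634.1, 244.1, 119.8]
tool_rot: [3.137, -0.002, 1.57]
force: [-0.7, -0.0, -1.7]
width: 36.6
gripper_force: 60.4
```

Emit:
{"api": "arm_command", "payload": {"deltas": [{"dx": -0.1245, "dy": -0.517, "dz": 0, "yaw": 0, "jaw": 0.35}, {"dx": -0.1245, "dy": -0.517, "dz": 0, "yaw": 0, "jaw": 0.35}, {"dx": -0.1245, "dy": -0.517, "dz": 0, "yaw": 0, "jaw": 0.35}, {"dx": -0.1245, "dy": -0.517, "dz": 0, "yaw": 0, "jaw": 0.35}, {"dx": -0.1245, "dy": -0.517, "dz": 0, "yaw": 0, "jaw": 0.35}, {"dx": -0.1245, "dy": -0.517, "dz": 0, "yaw": 0, "jaw": 0.35}, {"dx": -0.1245, "dy": -0.517, "dz": 0, "yaw": 0, "jaw": 0.35}, {"dx": -0.1245, "dy": -0.517, "dz": 0, "yaw": 0, "jaw": 0.35}, {"dx": -0.1245, "dy": -0.517, "dz": 0, "yaw": 0, "jaw": 0.35}, {"dx": -0.1245, "dy": -0.517, "dz": 0, "yaw": 0, "jaw": 0.35}, {"dx": -0.1245, "dy": -0.517, "dz": 0, "yaw": 0, "jaw": 0.35}, {"dx": -0.1245, "dy": -0.517, "dz": 0, "yaw": 0, "jaw": 0.35}, {"dx": -0.1245, "dy": -0.517, "dz": 0, "yaw": 0, "jaw": 0.35}, {"dx": -0.1245, "dy": -0.517, "dz": 0, "yaw": 0, "jaw": 0.35}, {"dx": -0.1245, "dy": -0.517, "dz": 0, "yaw": 0, "jaw": 0.35}, {"dx": -0.1245, "dy": -0.517, "dz": 0, "yaw": 0, "jaw": 0.35}]}}

```text
clock: 25.25
eef_pos: [508.6, -272.6, 115.8]
tool_rot: [3.141, -0.0, 1.573]
force: [0.3, -0.7, -0.4]
width: 36.5
gripper_force: 60.5
```

Emit:
{"api": "arm_command", "payload": {"deltas": [{"dx": 0, "dy": 0, "dz": -0.04, "yaw": 0, "jaw": 0.35}, {"dx": 0, "dy": 0, "dz": -0.075, "yaw": 0, "jaw": 0.35}, {"dx": 0, "dy": 0, "dz": -0.097, "yaw": 0, "jaw": 0.35}, {"dx": 0, "dy": 0, "dz": -0.107, "yaw": 0, "jaw": 0.35}, {"dx": 0, "dy": 0, "dz": -0.114, "yaw": 0, "jaw": 0.35}, {"dx": 0, "dy": 0, "dz": -0.118, "yaw": 0, "jaw": 0.35}, {"dx": 0, "dy": 0, "dz": -0.119, "yaw": 0, "jaw": 0.35}, {"dx": 0, "dy": 0, "dz": -0.119, "yaw": 0, "jaw": 0.35}, {"dx": 0, "dy": 0, "dz": -0.119, "yaw": 0, "jaw": 0.35}]}}

```text
clock: 26.15
eef_pos: [508.7, -274.3, -2.5]
tool_rot: [3.14, 0.001, 1.57]
force: [0.2, 1.2, 0.1]
width: 36.9
gripper_force: 60.9
```

Emit:
{"api": "arm_command", "payload": {"deltas": [{"dx": 0, "dy": 0, "dz": 0, "yaw": 0, "jaw": 0.7}, {"dx": 0, "dy": 0, "dz": 0, "yaw": 0, "jaw": 0.7}, {"dx": 0, "dy": 0, "dz": 0, "yaw": 0, "jaw": 0.7}, {"dx": 0, "dy": 0, "dz": 0.03, "yaw": 0, "jaw": 0.7}, {"dx": 0, "dy": 0, "dz": 0.07, "yaw": 0, "jaw": 0.7}, {"dx": 0, "dy": 0, "dz": 0.117, "yaw": 0, "jaw": 0.7}, {"dx": -0.0633, "dy": 0.485, "dz": 0.117, "yaw": 0, "jaw": 0.85}, {"dx": -0.0633, "dy": 0.485, "dz": 0.117, "yaw": 0, "jaw": 0.85}, {"dx": -0.0633, "dy": 0.485, "dz": 0.117, "yaw": 0, "jaw": 0.85}, {"dx": -0.0633, "dy": 0.485, "dz": 0.117, "yaw": 0, "jaw": 0.85}, {"dx": -0.0633, "dy": 0.485, "dz": 0.117, "yaw": 0, "jaw": 0.85}, {"dx": -0.0633, "dy": 0.485, "dz": 0.117, "yaw": 0, "jaw": 0.85}, {"dx": -0.0633, "dy": 0.485, "dz": 0.117, "yaw": 0, "jaw": 0.85}, {"dx": -0.0633, "dy": 0.485, "dz": 0.117, "yaw": 0, "jaw": 0.85}, {"dx": -0.0633, "dy": 0.485, "dz": 0.117, "yaw": 0, "jaw": 0.85}, {"dx": -0.0633, "dy": 0.485, "dz": 0.117, "yaw": 0, "jaw": 0.85}, {"dx": -0.0633, "dy": 0.485, "dz": 0.117, "yaw": 0, "jaw": 0.85}, {"dx": -0.0633, "dy": 0.485, "dz": 0.117, "yaw": 0, "jaw": 0.85}, {"dx": -0.0633, "dy": 0.485, "dz": 0.117, "yaw": 0, "jaw": 0.85}, {"dx": -0.0633, "dy": 0.485, "dz": 0.117, "yaw": 0, "jaw": 0.85}]}}

```text
clock: 28.15
eef_pos: [445.1, 209.0, 113.5]
tool_rot: [-3.141, 0.001, 1.567]
force: [-0.2, 0.1, 0.1]
width: 72.2
gripper_force: 0.0
```

```bash
python3 - <<'E'
from h import *
print(read_state()['eef_pos'])
snap('wrist','w9');plugs('w9',['wshort']);snap('scene','s9');snap('top','t9')
for f in('s9','t9'):
  for c in((601,-166.5),(531.5,-116),(520,-194.5),(508,-274)):
    try: chk(f,c)
    except Exception: print(f,'hidden')
E
```

```text
[445.09066428 209.00471139 113.4766396 ]
w9 wshort [446.1 211.6] 1356 top 36.5 ext [37. 38.]
s9 33 top [56.8 58.7 60. ] ctr [ 599.8 -167.6]
s9 36 top [56.7 58.5 59.4] ctr [ 531.9 -116.6]
s9 34 top [57.  59.  60.3] ctr [ 518.3 -196.9]
s9 67 top [56.9 59.  60. ] ctr [ 508.7 -276.3]
t9 74 top [58.8 61.  61.8] ctr [ 599.8 -166.6]
t9 75 top [59.2 61.  62.4] ctr [ 530.9 -117. ]
t9 78 top [58.7 61.1 61.9] ctr [ 519.2 -196. ]
t9 178 top [59.  60.9 62.5] ctr [ 506.6 -275.1]
```

All four are level. Now the grey wide plug, with a narrower opening because of the caliper.

Emit:
{"api": "arm_command", "payload": {"deltas": [{"dx": 0, "dy": 0, "dz": -0.03, "yaw": 0, "jaw": 0.7}, {"dx": 0, "dy": 0, "dz": -0.06, "yaw": 0, "jaw": 0.7}, {"dx": 0, "dy": 0, "dz": -0.1, "yaw": 0, "jaw": 0.7}, {"dx": 0, "dy": 0, "dz": -0.12, "yaw": 0, "jaw": 0.7}, {"dx": 0, "dy": 0, "dz": -0.13, "yaw": 0, "jaw": 0.7}, {"dx": 0, "dy": 0, "dz": -0.13, "yaw": 0, "jaw": 0.7}, {"dx": 0, "dy": 0, "dz": -0.13, "yaw": 0, "jaw": 0.35}, {"dx": 0, "dy": 0, "dz": -0.13, "yaw": 0, "jaw": 0.35}, {"dx": 0, "dy": 0, "dz": -0.13, "yaw": 0, "jaw": 0.35}, {"dx": 0, "dy": 0, "dz": -0.13, "yaw": 0, "jaw": 0.35}, {"dx": 0, "dy": 0, "dz": -0.13, "yaw": 0, "jaw": 0.35}, {"dx": 0, "dy": 0, "dz": -0.13, "yaw": 0, "jaw": 0.35}, {"dx": 0, "dy": 0, "dz": -0.1, "yaw": 0, "jaw": 0.35}, {"dx": 0, "dy": 0, "dz": -0.06, "yaw": 0, "jaw": 0.35}, {"dx": 0, "dy": 0, "dz": -0.02, "yaw": 0, "jaw": 0.35}, {"dx": 0, "dy": 0, "dz": 0, "yaw": 0, "jaw": 0.35}]}}

```text
clock: 29.9
eef_pos: [446.1, 211.7, 117.1]
tool_rot: [3.137, -0.002, 1.57]
force: [0.2, 0.2, -1.8]
width: 35.8
gripper_force: 60.3
```

Emit:
{"api": "arm_command", "payload": {"deltas": [{"dx": 0.1443, "dy": -0.4565, "dz": 0, "yaw": 0, "jaw": 0.35}, {"dx": 0.1443, "dy": -0.4565, "dz": 0, "yaw": 0, "jaw": 0.35}, {"dx": 0.1443, "dy": -0.4565, "dz": 0, "yaw": 0, "jaw": 0.35}, {"dx": 0.1443, "dy": -0.4565, "dz": 0, "yaw": 0, "jaw": 0.35}, {"dx": 0.1443, "dy": -0.4565, "dz": 0, "yaw": 0, "jaw": 0.35}, {"dx": 0.1443, "dy": -0.4565, "dz": 0, "yaw": 0, "jaw": 0.35}, {"dx": 0.1443, "dy": -0.4565, "dz": 0, "yaw": 0, "jaw": 0.35}, {"dx": 0.1443, "dy": -0.4565, "dz": 0, "yaw": 0, "jaw": 0.35}, {"dx": 0.1443, "dy": -0.4565, "dz": 0, "yaw": 0, "jaw": 0.35}, {"dx": 0.1443, "dy": -0.4565, "dz": 0, "yaw": 0, "jaw": 0.35}, {"dx": 0.1443, "dy": -0.4565, "dz": 0, "yaw": 0, "jaw": 0.35}, {"dx": 0.1443, "dy": -0.4565, "dz": 0, "yaw": 0, "jaw": 0.35}, {"dx": 0.1443, "dy": -0.4565, "dz": 0, "yaw": 0, "jaw": 0.35}, {"dx": 0.1443, "dy": -0.4565, "dz": 0, "yaw": 0, "jaw": 0.35}, {"dx": 0.1443, "dy": -0.4565, "dz": 0, "yaw": 0, "jaw": 0.35}]}}

```text
clock: 31.4
eef_pos: [589.1, -244.2, 114.0]
tool_rot: [3.141, -0.0, 1.572]
force: [0.2, -0.3, -0.7]
width: 35.7
gripper_force: 60.4
```

Emit:
{"api": "arm_command", "payload": {"deltas": [{"dx": 0, "dy": 0, "dz": -0.04, "yaw": 0, "jaw": 0.35}, {"dx": 0, "dy": 0, "dz": -0.07, "yaw": 0, "jaw": 0.35}, {"dx": 0, "dy": 0, "dz": -0.085, "yaw": 0, "jaw": 0.35}, {"dx": 0, "dy": 0, "dz": -0.095, "yaw": 0, "jaw": 0.35}, {"dx": 0, "dy": 0, "dz": -0.102, "yaw": 0, "jaw": 0.35}, {"dx": 0, "dy": 0, "dz": -0.105, "yaw": 0, "jaw": 0.35}, {"dx": 0, "dy": 0, "dz": -0.105, "yaw": 0, "jaw": 0.35}, {"dx": 0, "dy": 0, "dz": -0.105, "yaw": 0, "jaw": 0.35}]}}

```text
clock: 32.2
eef_pos: [589.9, -245.7, 9.5]
tool_rot: [3.14, 0.001, 1.57]
force: [0.6, 0.2, -1.0]
width: 35.7
gripper_force: 60.7
```

Emit:
{"api": "arm_command", "payload": {"deltas": [{"dx": 0, "dy": 0, "dz": 0, "yaw": 0, "jaw": 0.7}, {"dx": 0, "dy": 0, "dz": 0, "yaw": 0, "jaw": 0.7}, {"dx": 0, "dy": 0, "dz": 0, "yaw": 0, "jaw": 0.7}, {"dx": 0, "dy": 0, "dz": 0.03, "yaw": 0, "jaw": 0.7}, {"dx": 0, "dy": 0, "dz": 0.07, "yaw": 0, "jaw": 0.7}, {"dx": 0, "dy": 0, "dz": 0.12, "yaw": 0, "jaw": 0.7}, {"dx": 0, "dy": 0, "dz": 0.16, "yaw": 0, "jaw": 0.7}, {"dx": -0.14, "dy": 0.5, "dz": 0.19, "yaw": 0, "jaw": 0.7}, {"dx": -0.14, "dy": 0.5, "dz": 0.19, "yaw": 0, "jaw": 0.7}, {"dx": -0.14, "dy": 0.5, "dz": 0.19, "yaw": 0, "jaw": 0.7}, {"dx": -0.14, "dy": 0.5, "dz": 0.19, "yaw": 0, "jaw": 0.7}, {"dx": -0.14, "dy": 0.5, "dz": 0.19, "yaw": 0, "jaw": 0.7}, {"dx": -0.14, "dy": 0.5, "dz": 0.19, "yaw": 0, "jaw": 0.7}, {"dx": -0.14, "dy": 0.5, "dz": 0.19, "yaw": 0, "jaw": 0.7}, {"dx": -0.14, "dy": 0.5, "dz": 0.19, "yaw": 0, "jaw": 0.7}, {"dx": -0.14, "dy": 0.5, "dz": 0.19, "yaw": 0, "jaw": 0.7}, {"dx": -0.14, "dy": 0.5, "dz": 0.19, "yaw": 0, "jaw": 0.7}, {"dx": -0.14, "dy": 0.5, "dz": 0.19, "yaw": 0, "jaw": 0.7}, {"dx": -0.14, "dy": 0.5, "dz": 0.19, "yaw": 0, "jaw": 0.7}, {"dx": -0.14, "dy": 0.5, "dz": 0.19, "yaw": 0, "jaw": 0.7}]}}

```text
clock: 34.2
eef_pos: [449.0, 254.1, 198.6]
tool_rot: [3.141, 0.001, 1.571]
force: [-0.1, -0.7, -0.2]
width: 59.9
gripper_force: 0.0
```

```bash
python3 - <<'E'
from h import *
snap('scene','s10');snap('top','t10')
for f in('s10','t10'):
  for c in((601,-166.5),(531.5,-116),(520,-194.5),(508,-274),(589,-245.5)):
    try: chk(f,c)
    except Exception: print(f,'hidden')
t=cv2.imread('pics/t10.png')[140:250,340:490];s=cv2.imread('pics/s10.png')[130:240,310:460]
cv2.imwrite('pics/c10.png',cv2.resize(np.hstack([t,s]),(800,293),interpolation=2))
E
```

```text
s10 29 top [56.6 58.4 59.3] ctr [ 602.5 -167.6]
s10 37 top [56.6 58.7 59.6] ctr [ 531.5 -118.1]
s10 34 top [56.9 58.5 59.7] ctr [ 519.9 -197. ]
s10 70 top [57.1 58.9 60.3] ctr [ 507.7 -275.4]
s10 62 top [56.3 58.7 59.6] ctr [ 589.2 -246.3]
t10 76 top [59.2 61.1 63.6] ctr [ 599.6 -166.6]
t10 75 top [58.5 60.4 61.9] ctr [ 531.1 -117.1]
t10 77 top [58.6 60.9 62.3] ctr [ 519.4 -195.7]
t10 178 top [59.3 61.2 62.1] ctr [ 506.5 -274.9]
t10 176 top [59.5 61.5 62.7] ctr [ 588.1 -246.7]
```

View pics/c10.png

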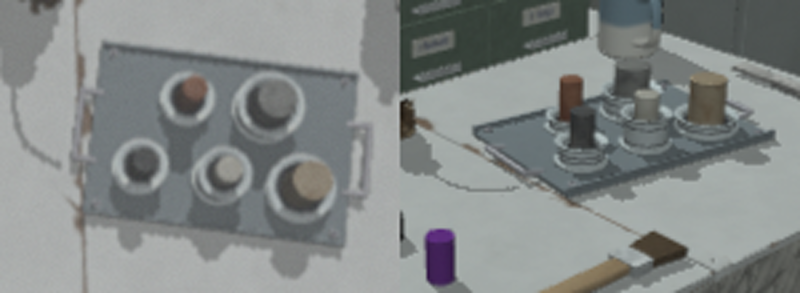

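All five plugs stand upright in their own cups, level within about 1 mm and centred. Handing in.

```bash
python3 -c "
from cell import *
print(finish_job())"
```

```text
the job is handed in; nothing more can be done
None
```

All five core plugs stand upright in their own cups, tops level within about 1 mm in the last pictures; the job was handed in at about 34 s, and no verdict came back.

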